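# Tuck the flashing under the shingle and hold it pressed flat

## Robot

A 6-joint arm with a two-finger parallel gripper is mounted at the origin on the work surface. World frame = base frame: x ahead of the robot, y to its left, z up, the work surface at z = 0. Lengths are in m, angles in degrees, forces in N, time in s.
With the tool pointing down it reaches from about 0.375 to 0.9 m from the base axis. Payload 3.1 kg.
Tool frame: the origin (TCP) lies on the centre line of the jaws, within the pads' length; the fingertips stand 19 mm ahead of it and the grasp point (between the pads) is the TCP; z points along the fingers, y is the direction in which the jaws open and shut (so a half turn about z gives the same grasp; the last joint's range is limited). The gripper opens to 87 mm and grips with 3 to 60 N. Pads are 19 mm wide; open, the fingers measure 117 mm over their backs; the gripper's body (75 mm by 190 mm) begins 51 mm behind the grasp point.
Start: joints at [64.658, 30.224, 82.088, -0, 67.689, -10.227], TCP at [0.163, 0.603, 0.242] pointing down, gripper open.
Joint ranges: [-176.69, 176.69], [-43.24, 126.21], [12.49, 139.97], [-82, 262], [0, 151.66], [-163.58, 163.58]. Speed limits (degrees/s): [159.86, 159.86, 180, 180, 180, 180].

## Interface

Orientations are given as a 3x3 rotation matrix whose columns are the frame's x, y, z axes.
In Python, from rig import bot gives the robot as it stands.
- The arm moves only by the tool carry_out, never from a script. Its argument "targets" is a list of rows, each a list of 6 numbers: the shift along the tool's x, y, z each as a share of 200 mm, from -1 to 1, then the turn, a rotation vector about the tool's x, y, z each as a share of pi/2 rad, from -1 to 1. In form: [[dx, dy, dz, ax, ay, az], ...]. A call has 1 to 20 rows; each row is the pose to reach, as a shift and turn from the pose measured when the call began, along the tool's axes at that moment; what a row does not reach only later rows make up. A row lasts 1/8 s, in which the tool goes at most 62.5 mm and 10.7 degrees, less where a joint would pass 70% of its speed; a pose out of reach is approached as far as the arm can. A call with a number of a shift or a turn outside -1 to 1 is refused whole. A call with a gripper value outside its range is refused whole. "jaw" is the gripper's target within -1 to 1 (fully open at 1, half-way at 0, shut at -1), set as the call begins (left out, the last holds). The fingers move at their own pace and stop on an object; the grip force is fixed at half the most. Time passes only in rows, so rows that repeat a pose let the fingers close. It gives the time, the measured TCP pose, the force and the opening at its end, in the units of the state.
- bot.read_state(): the state, without advancing time (a new reading comes with each control period).
- bot.capture(name): name is "side" or "top"; returns the picture (384x512x3 uint8, blue, green, red); there is no depth.
- bot.camera_info(name): a dict with "camera_matrix" (3x3 intrinsics, pixels), "view" (4x4, takes a point from world to camera coordinates). Camera axes: x right, y down, z forward; pixel columns grow to the right and rows downward; lengths in m; the calibration is good to about 2 mm. A picture is of the moment at which its call begins. camera_info takes no time and is no camera call.
- bot.hand_in(): hands the job in, once; it reports no verdict.
The state is a dict: "time_s": time; "joint_positions": joint angles; "qvel": joint speeds; "tau": joint torques, N m; "position": TCP position; "tcp_rot": TCP orientation; "force": force on the tool from outside, world axes, zero at the start; "moment": the same for the moment, N m; "opening": opening from 0.0 (shut) to 1.0 (fully open).
Only numpy, scipy, OpenCV 4.12 (cv2) and the standard library are available. Lean on these libraries where they do the work, as an engineer would, in place of code of your own. Each camera call takes 0.05 s, during which the arm holds its last target.

## Task

Pick up the aluminium flashing by its wooden batten and slide its front edge under the middle shingle of the little roof panel, square and centred on that shingle, until the red line on the flashing comes to the shingle's lower edge, without lifting the shingle and without disturbing the offcut, the nail tin or the hammer. Finish holding it there: keep your grip on the batten and keep pressing the flashing firmly down, flat on the roof board, without letting go.

Things in the scene. Friction and masses are not known exactly. Their poses are not given: they have to be found in the camera images.
- flashing: loose flashing, about 0.2 kg, flat on the bench: aluminium plate 96 mm (x) by 140 mm (y), 3 mm thick, a pine batten standing on it along its rear edge. Origin: underside of the plate, below the batten's centre. x points to the front edge, 84 mm ahead of the origin; the plate ends 12 mm behind it. A red line runs across the plate 30 mm behind the front edge. z is up
- flashing_grip (a point): centre of the pine batten, 18 mm thick (x), 140 mm long (y), 35 mm high: 20.5 mm above the underside of the flashing (top of the batten 38 mm above it). Grip it here from above, fingers closing along the flashing's x; 75 mm of bare plate lies ahead of the batten. Axes as the flashing
- flashing_edge (a point): middle of the flashing's front edge, on its underside; same axes as the flashing
- roof: fixed roof panel, level on the bench, left or right of the middle, turned up to 0.3 rad: board 285 (x) x 250 (y) x 15 mm, bare in front, shingled behind up to 39 mm above the bench. x: from the bare part to the shingles, away from the robot; z up. Origin on the board's underside, 55 mm before the middle shingle's lower edge; the board reaches 75 mm before and 210 mm beyond it
- butt (a point): point on the board's top surface right below the middle of the middle shingle's lower edge; axes as the roof (slide the flashing in along +x). The shingle is dark, 160 mm wide (y), 8 mm thick, level; its underside is 8 mm above this point and the space under it is 65 mm deep. Narrow fixed shingles flank it at the same height
- shingle (a joint): lift of the middle shingle about its upper end, 125 mm behind its lower edge, in rad: 0 = lying down, grows as the lower edge is lifted. A light spring holds it down (some 2 N at the lower edge)
- offcut: bystander: loose wood offcut 60 x 70 x 35 mm on the bench, ahead of the flashing's starting place; origin at the centre of its underside
- nail_tin: bystander: loose green tin, 52 mm across, 50 mm high, standing on the upper shingles of the roof panel; origin at the centre of its underside
- hammer: bystander: loose hammer, 240 mm long, lying on the bench beyond the work; its handle lies along its x
Things that resemble listed ones, but are neither listed nor needed, are in the scene too. Of the things shaped like the flashing, the aluminium one is meant.

How it is judged:
By the outcome, as a careful person would: the job done as asked, in the order asked, and still so for the second after the job is handed in, while the arm keeps its last pose, push and grip.
It also fails if it takes over 48 s, if anything falls off the work surface, if the arm or the gripper's body presses on something with over 40 N, if the wrist force passes 120 N, or if a joint passes its speed limit or range.

## Working session

There is one attempt and no reset: what is moved stays moved. The work goes in short steps, Python scripts to look and compute and a tool call to move; the robot and the scene stay as the last step left them, time stands still between calls to the robot, and variables do not carry over. Pictures are saved under pics/ and viewed, and the job is handed in when it is done.

Besides the shell and the picture viewer there is one more tool, called after "Request:" as a command line: name --pt "numbers of a row" for each row, then --argument value for the rest. carry_out: Moves the arm, as the interface text tells. Shift numbers are shares of 200 mm and turn numbers shares of pi/2 rad, none past 1 either way. Its arguments: {"type":"object","properties":{"targets":{"type":"array"},"jaw":{"type":"number"}},"required":["targets"]}

```bash
mkdir -p pics; ls; python3 - <<'E'
from rig import bot
import cv2, numpy as np
print(bot.read_state())
for n in ("top","side"):
    im=bot.capture(n); cv2.imwrite(f"pics/{n}0.png",im)
    ci=bot.camera_info(n); print(n,np.round(ci["camera_matrix"],2).tolist(),np.round(ci["view"],4).tolist())
E
```

```text
pics
{'time_s': 0.0, 'joint_positions': array([ 6.46586749e+01,  3.02783604e+01,  8.21561722e+01,  1.62020460e-03,
        6.76887484e+01, -1.02279187e+01]), 'qvel': array([-0.05077895,  0.00286025, -0.08497956,  0.0062433 ,  0.01091771,
        0.06175428]), 'tau': array([-1.27268930e-03, -4.40054584e+01, -1.76591974e+01,  6.34149997e-02,
        5.81604999e-02, -1.51387990e-04]), 'position': array([0.16262859, 0.60275952, 0.24057927]), 'tcp_rot': array([[-9.65408651e-01,  2.60739801e-01, -9.44574467e-04],
       [ 2.60741193e-01,  9.65406801e-01, -1.93341596e-03],
       [ 4.07780123e-04, -2.11282597e-03, -9.99997685e-01]]), 'force': array([-1.18166725,  1.33436804, -0.15735338]), 'moment': array([-0.04035586, -0.01511325,  0.02574308]), 'opening': 1.0007974365265109}
top [[444.4, 0.0, 255.99], [0.0, 444.4, 196.1], [0.0, 0.0, 1.0]] [[0.0115, -0.9998, -0.0165, -0.0928], [-0.9963, -0.0101, -0.0853, 0.5655], [0.0851, 0.0174, -0.9962, 0.9882], [0.0, 0.0, 0.0, 1.0]]
side [[366.37, 0.0, 258.46], [0.0, 366.37, 187.76], [0.0, 0.0, 1.0]] [[-0.9368, -0.3496, 0.0152, 0.4958], [-0.217, 0.546, -0.8092, 0.228], [0.2746, -0.7613, -0.5874, 0.7137], [0.0, 0.0, 0.0, 1.0]]
```

View pics/top0.png

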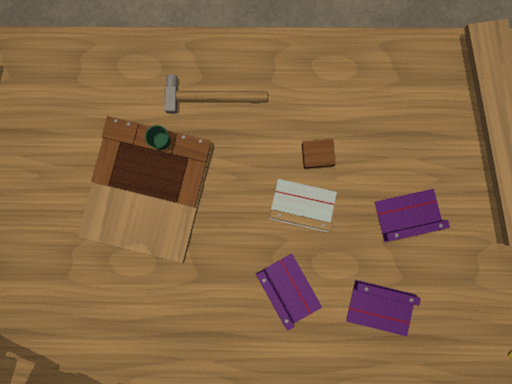

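View pics/side0.png

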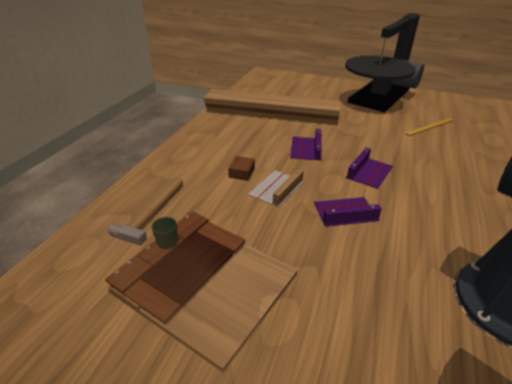

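The top view shows the silver plate with red line and pine batten at (303,205). There are purple look-alikes at (412,215), (290,290) and (382,308). The roof is at (145,190), the offcut at (319,153), the tin at (158,138) and the hammer at (215,97). I choose the silver one with the pine batten and check it in a close crop.

```bash
python3 - <<'E'
import cv2, numpy as np
im=cv2.imread("pics/top0.png")
c=im[165:245,255:355]; cv2.imwrite("pics/cropf.png",cv2.resize(c,None,fx=8,fy=8,interpolation=cv2.INTER_CUBIC)[:600])
c=im[110:270,70:225]; cv2.imwrite("pics/cropr.png",cv2.resize(c,None,fx=3.75,fy=3.75,interpolation=cv2.INTER_CUBIC))
E
```

```text
(no output)
```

View pics/cropf.png

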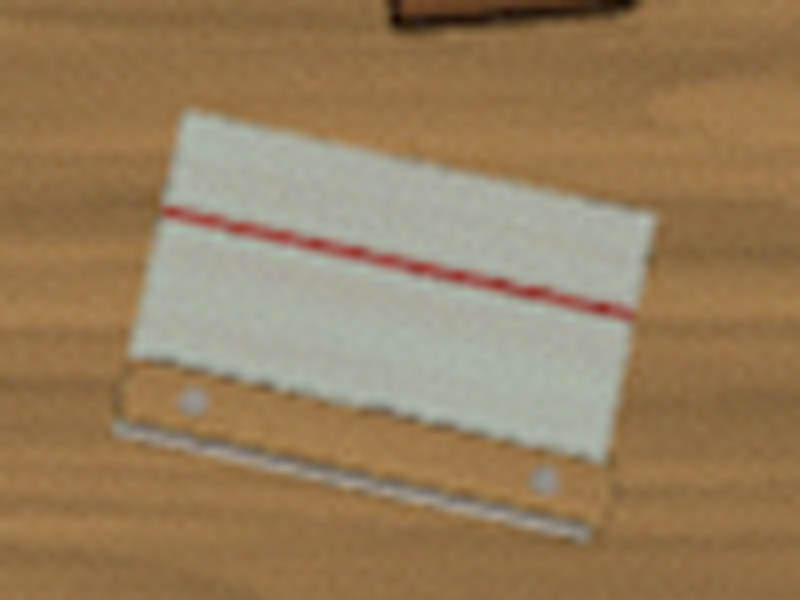

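View pics/cropr.png

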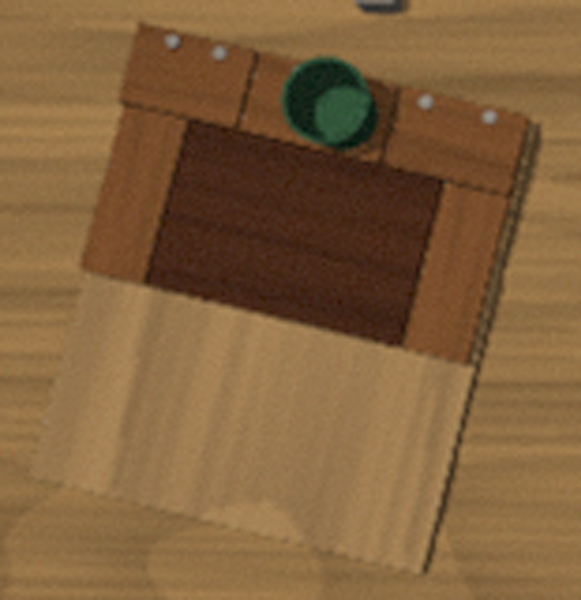

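The crop shows a pale metal plate with a red line at y≈260, and a pine batten with two screws along the rear. This matches the description. Next I fit both poses.

```bash
cat > h.py <<'E'
import cv2, numpy as np
from scipy.optimize import least_squares
def proj(ci,P):
    P=np.atleast_2d(P); V=np.array(ci["view"]);K=np.array(ci["camera_matrix"])
    c=P@V[:3,:3].T+V[:3,3]; u=c@K.T; return u[:,:2]/u[:,2:]
def Rz(a): return np.array([[np.cos(a),-np.sin(a),0],[np.sin(a),np.cos(a),0],[0,0,1]])
def place(p,L,z0=0.): return np.atleast_2d(L)@Rz(p[2]).T+[p[0],p[1],z0]
def fit(ci,L,px,p0,z0=0.):
    f=lambda p:(proj(ci,place(p,L,z0))-px).ravel()
    r=least_squares(f,p0,x_scale=[.1,.1,.1]); return r.x, r.fun.reshape(-1,2)
def backproj(ci,px,z):
    V=np.array(ci["view"]);K=np.array(ci["camera_matrix"])
    d=V[:3,:3].T@np.linalg.inv(K)@np.r_[px,1]; o=-V[:3,:3].T@V[:3,3]
    return o+d*(z-o[2])/d[2]
E
python3 - <<'E'
from h import *
from rig import bot
ci=bot.camera_info("top")
un=lambda c,s,o:(np.array(c,float)+.5)/s-.5+np.array(o)
# flashing
L=np.array([[84,70,3],[84,-70,3],[54,70,3],[54,-70,3],[-12,70,3],[-12,-70,3]])/1e3
px=un([[183,110],[655,213],[163,210],[635,315],[115,432],[588,540]],8,[255,165])
c=backproj(ci,px.mean(0),0.003)
p,r=fit(ci,L,px,[c[0],c[1],0]);print("flash",np.round(p,4),np.degrees(p[2]));print(np.round(r,2).tolist())
L=np.array([[55,80,31],[55,-80,31],[-20,125,15],[-20,-125,15]])/1e3
px=un([[147,285],[403,345],[35,475],[425,573]],3.75,[70,110])
c=backproj(ci,px.mean(0),0.02)
q,r=fit(ci,L,px,[c[0],c[1],0]);print("roof",np.round(q,4),np.degrees(q[2]));print(np.round(r,2).tolist())
np.save("fp.npy",p);np.save("rp.npy",q)
# overlays
im=cv2.imread("pics/top0.png");
for nm in("top","side"):
    im=cv2.resize(cv2.imread(f"pics/{nm}0.png"),None,fx=1.5,fy=1.5);ci=bot.camera_info(nm)
    def poly(P,col):
        cv2.polylines(im,[np.int32(np.round(16*((proj(ci,P)+.5)*1.5-.5)))],True,col,1,cv2.LINE_AA,4)
    def box(x0,x1,y0,y1,z):return np.array([[x0,y0,z],[x1,y0,z],[x1,y1,z],[x0,y1,z]])/1e3
    poly(place(p,box(-12,84,-70,70,3)),(0,255,0));poly(place(p,box(-9,9,-70,70,38)),(0,255,0))
    poly(place(q,box(-20,265,-125,125,15)),(255,255,0));poly(place(q,box(55,180,-80,80,31)),(0,255,255))
    cv2.imwrite(f"pics/ov_{nm}.png",im)
E
```

```text
flash [ 0.5136 -0.1872 -0.2082] -11.931699061621655
[[0.13, 0.03], [0.18, 0.11], [-0.14, 0.05], [0.04, -0.03], [-0.26, 0.05], [0.06, -0.21]]
roof [ 0.4887  0.188  -0.2273] -13.020735896392269
[[-2.65, 11.4], [-2.95, 12.0], [2.3, -11.67], [3.38, -11.82]]
```

View pics/ov_top.png

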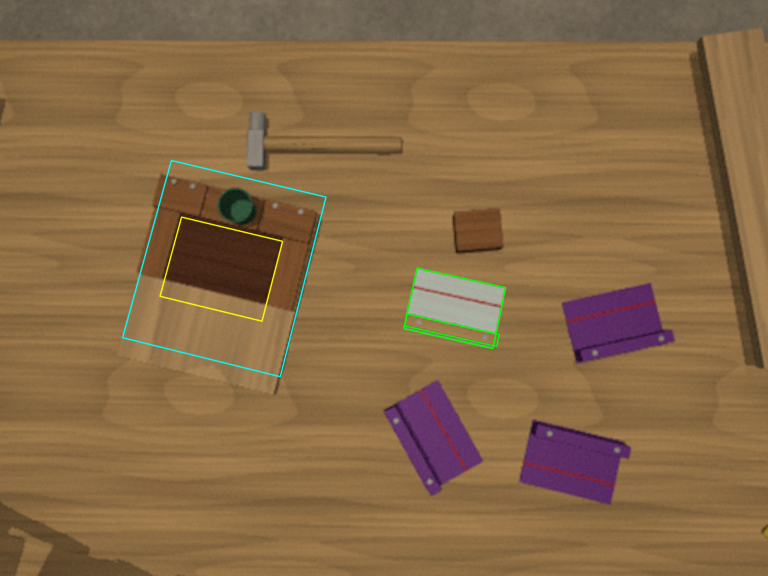

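View pics/ov_side.png

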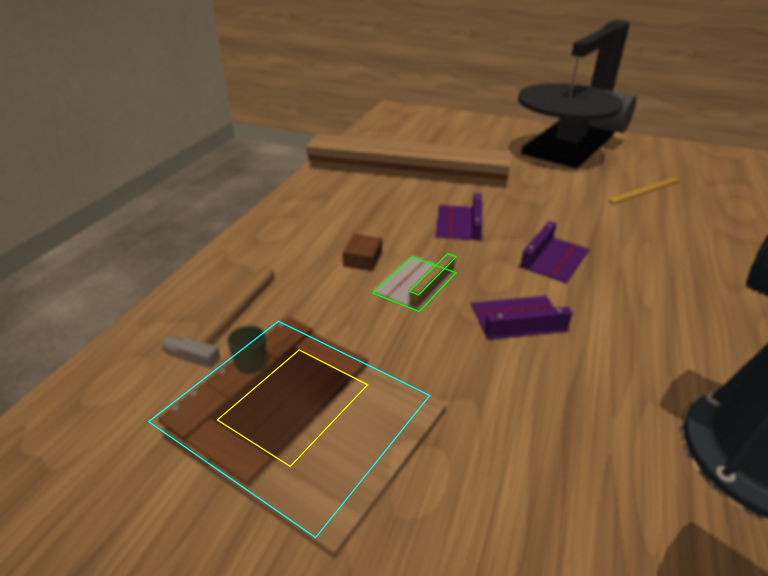

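The board range is measured from the roof origin (-75 to 210), not from the shingle edge. I refit with that.

```bash
python3 - <<'E'
from h import *
from rig import bot
ci=bot.camera_info("top")
un=lambda c,s,o:(np.array(c,float)+.5)/s-.5+np.array(o)
p=np.load("fp.npy")
L=np.array([[55,80,31],[55,-80,31],[-75,125,15],[-75,-125,15]])/1e3
px=un([[147,285],[403,345],[35,475],[425,573]],3.75,[70,110])
q,r=fit(ci,L,px,[.5,.2,-.2]);print("roof",np.round(q,4),np.degrees(q[2]));print(np.round(r,2).tolist())
np.save("rp.npy",q)
butt=place(q,[[.055,0,.015]])[0];print("butt",butt)
for i in (0,1,2,3): print(place(q,L)[i])
# offcut & tin
print("offcut top ~",backproj(ci,[319,153],.035),"tin",backproj(ci,[158,138],.089))
for nm in("top","side"):
    s=3 if nm=="top" else 2
    im=cv2.resize(cv2.imread(f"pics/{nm}0.png"),None,fx=s,fy=s,interpolation=cv2.INTER_CUBIC);ci=bot.camera_info(nm)
    def poly(P,col):
        cv2.polylines(im,[np.int32(np.round(16*((proj(ci,P)+.5)*s-.5)))],True,col,1,cv2.LINE_AA,4)
    def box(x0,x1,y0,y1,z):return np.array([[x0,y0,z],[x1,y0,z],[x1,y1,z],[x0,y1,z]])/1e3
    poly(place(p,box(-12,84,-70,70,3)),(0,255,0));poly(place(p,box(-9,9,-70,70,38)),(0,255,0))
    poly(place(q,box(-75,210,-125,125,15)),(255,255,0));poly(place(q,box(55,125,-80,80,31)),(0,255,255))
    im=im[300:850,200:1000] if nm=="top" else im[280:768,150:750]
    cv2.imwrite(f"pics/ov2_{nm}.png",im)
E
```

```text
roof [ 0.5154  0.1819 -0.2244] -12.855351907756331
[[0.4, -0.21], [0.02, 0.1], [-0.9, 0.2], [0.47, -0.1]]
butt [0.56903512 0.16961468 0.015     ]
[0.58683435 0.24760947 0.031     ]
[0.55123588 0.09161989 0.031     ]
[0.47010489 0.3204053  0.015     ]
[0.41448228 0.07667158 0.015     ]
offcut top ~ [ 0.66484852 -0.22833863  0.035     ] tin [0.68469263 0.12538019 0.089     ]
```

View pics/ov2_top.png

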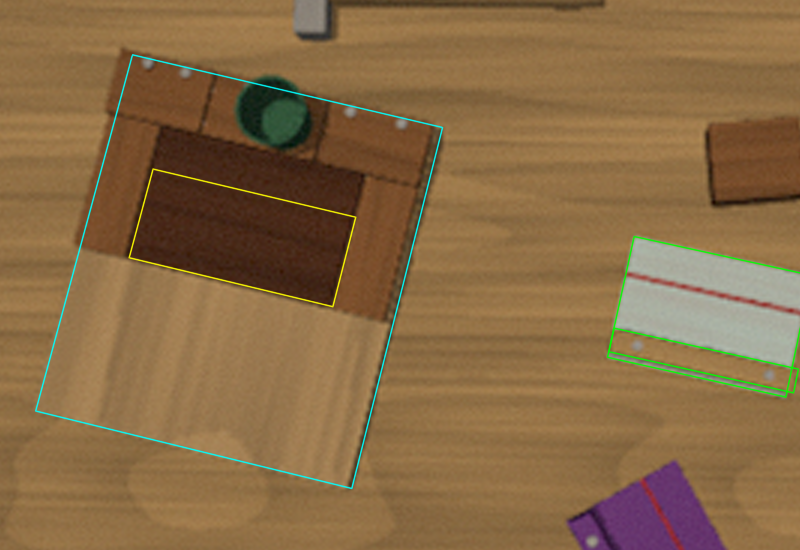

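View pics/ov2_side.png

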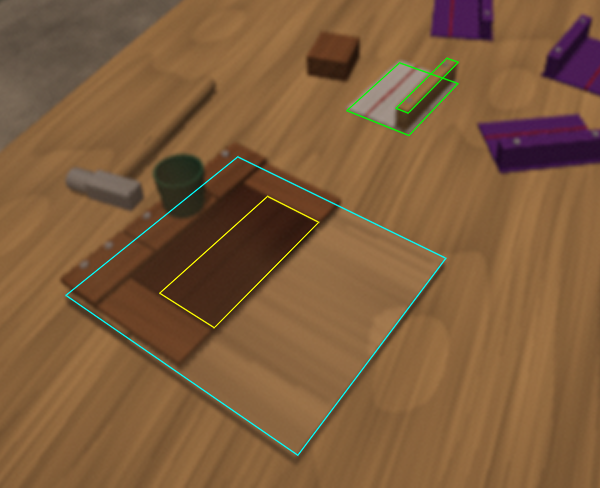

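```bash
cat > nums.py <<'E'
import sys,json
from h import *
from rig import bot
from scipy.spatial.transform import Rotation as Ro
# args: x y z yawdeg (world yaw of tool y axis), repeated
def target_R(yaw):
    a=np.radians(yaw); y=np.array([np.cos(a),np.sin(a),0]); z=np.array([0,0,-1.]); return np.c_[np.cross(y,z),y,z]
def row(s,x,y,z,yaw):
    R=s["tcp_rot"]; d=R.T@(np.array([x,y,z])-s["position"]); v=Ro.from_matrix(R.T@target_R(yaw)).as_rotvec()
    return np.round(np.r_[d/.2, v/(np.pi/2)],4)
def show(s):
    R=s["tcp_rot"];print("t",round(s["time_s"],2),"pos",np.round(s["position"],4),"yaw",round(np.degrees(np.arctan2(R[1,1],R[0,1])),2),"tilt",np.round(R[:,2],4),"F",np.round(s["force"],1),"M",np.round(s["moment"],2),"open",round(s["opening"],3))
if __name__=="__main__":
    s=bot.read_state(); show(s)
    a=np.array(sys.argv[1:],float).reshape(-1,4)
    for r in a: print(row(s,*r).tolist())
E
python3 nums.py 0.29 0.53 0.24 50   0.4 0.36 0.24 25 
```

```text
t 0.1 pos [0.1627 0.6028 0.2407] yaw 74.88 tilt [-9.0e-04 -1.8e-03 -1.0e+00] F [ 0.1 -0.4 -1. ] M [-0.02 -0.02  0.02] open 1.001
[-0.7095, -0.1854, 0.0035, -0.0013, 0.0, 0.2765]
[-1.4621, -0.8625, 0.0045, -0.0013, 0.0003, 0.5543]
```

Request:
carry_out --pt "-0.3 -0.09 0 0 0 0.11" --pt "-0.6 -0.2 0 0 0 0.22" --pt "-0.85 -0.4 0 0 0 0.33" --pt "-0.98 -0.68 0 0 0 0.4" --pt "-1 -0.95 0 0 0 0.5" --jaw 1

```text
time_s: 0.72
position: [0.3077, 0.3652, 0.2406]
tcp_rot: [[-0.492, 0.87, -0.0], [0.87, 0.492, -0.002], [-0.002, -0.001, -1.0]]
force: [0.4, 0.3, 0.3]
opening: 1.0
```

```bash
python3 nums.py 0.46 0.2 0.22 20 0.5136 -0.0 0.2 -5 0.5136 -0.1872 0.14 -11.93
```

```text
t 0.72 pos [0.3077 0.3652 0.2406] yaw 29.49 tilt [-2.e-04 -2.e-03 -1.e+00] F [0.4 0.3 0.3] M [-0.04 -0.03 -0.04] open 1.0
[-1.0938, 0.2565, 0.1045, -0.0006, 0.0011, 0.1054]
[-2.096, -0.0023, 0.2064, -0.0004, 0.0012, 0.3832]
[-2.9102, -0.4627, 0.5083, -0.0003, 0.0013, 0.4602]
```

Request:
carry_out --pt "-0.3 0.05 0 0 0 0.06" --pt "-0.6 0.09 0.02 0 0 0.12" --pt "-0.85 0.1 0.04 0 0 0.18" --pt "-1 0.05 0.06 0 0 0.22"

```text
time_s: 1.23
position: [0.4167, 0.1941, 0.2288]
tcp_rot: [[-0.164, 0.986, 0.001], [0.986, 0.164, -0.002], [-0.002, 0.001, -1.0]]
force: [0.5, -0.1, -0.3]
opening: 1.001
```

```bash
python3 nums.py  0.5136 -0.0 0.2 -5 0.5136 -0.1872 0.14 -11.93
```

```text
t 1.23 pos [0.4167 0.1941 0.2288] yaw 9.43 tilt [ 0.0011 -0.002  -1.    ] F [ 0.5 -0.1 -0.3] M [-0.02  0.06 -0.  ] open 1.001
[-1.0363, 0.319, 0.1463, 0.0007, 0.0013, 0.1603]
[-1.959, 0.1655, 0.4482, 0.0007, 0.0013, 0.2373]
```

Request:
carry_out --pt "-0.3 0.1 0.04 0 0 0.06" --pt "-0.6 0.2 0.08 0 0 0.12" --pt "-0.9 0.3 0.12 0 0 0.18" --pt "-1 0.3 0.15 0 0 0.2"

```text
time_s: 1.72
position: [0.5108, 0.0032, 0.1988]
tcp_rot: [[0.154, 0.988, 0.003], [0.988, -0.154, -0.003], [-0.002, 0.003, -1.0]]
force: [0.4, 0.2, -0.2]
opening: 1.001
```

```bash
python3 nums.py  0.5136 -0.1872 0.14 -11.93 0.5136 -0.1872 0.09 -11.93
```

```text
t 1.73 pos [0.5108 0.0032 0.1988] yaw -8.84 tilt [ 0.0029 -0.0028 -1.    ] F [ 0.4  0.2 -0.2] M [-0.11  0.08 -0.06] open 1.001
[-0.938, 0.1593, 0.2968, 0.0022, 0.0014, 0.0343]
[-0.9374, 0.1584, 0.5468, 0.0022, 0.0014, 0.0343]
```

Request:
carry_out --pt "-0.3 0.05 0.1 0 0 0.012" --pt "-0.6 0.1 0.2 0 0 0.024" --pt "-0.85 0.145 0.27 0.002 0.001 0.033" --pt "-0.938 0.159 0.297 0.002 0.001 0.034" --pt "-0.938 0.159 0.4 0.002 0.001 0.034" --pt "-0.938 0.159 0.53 0.002 0.001 0.034" --pt "-0.938 0.159 0.53 0.002 0.001 0.034"

```text
time_s: 2.6
position: [0.5122, -0.1857, 0.0919]
tcp_rot: [[0.206, 0.979, -0.004], [0.979, -0.206, 0.002], [0.001, -0.005, -1.0]]
force: [0.1, 0.4, 0.4]
opening: 1.0
```

```bash
python3 nums.py 0.5136 -0.1872 0.05 -11.93 0.5136 -0.1872 0.026 -11.93; python3 - <<'E'
from h import *
from rig import bot
for nm in("side","top"):
    im=bot.capture(nm); cv2.imwrite(f"pics/{nm}1.png",im)
s=cv2.imread("pics/side1.png")[130:250,200:380]; t=cv2.imread("pics/top1.png")[150:260,240:380]
s=cv2.resize(s,(760,507),interpolation=3); cv2.imwrite("pics/s1.png",s)
cv2.imwrite("pics/t1.png",cv2.resize(t,None,fx=5,fy=5,interpolation=3))
E
```

```text
t 2.6 pos [ 0.5122 -0.1857  0.0919] yaw -11.86 tilt [-0.0042  0.0023 -1.    ] F [0.1 0.4 0.4] M [-0.06  0.02 -0.06] open 1.0
[-0.0062, 0.0094, 0.2094, -0.0029, -0.0009, 0.0008]
[-0.0064, 0.01, 0.3294, -0.0029, -0.0009, 0.0008]
```

View pics/s1.png

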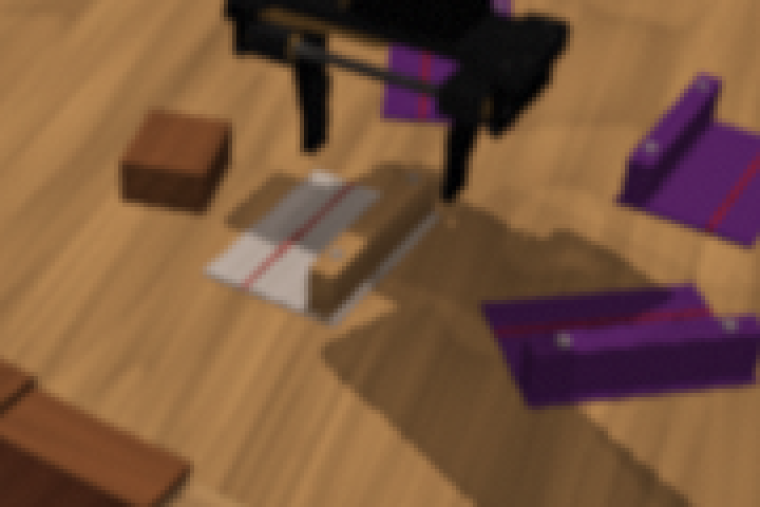

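View pics/t1.png

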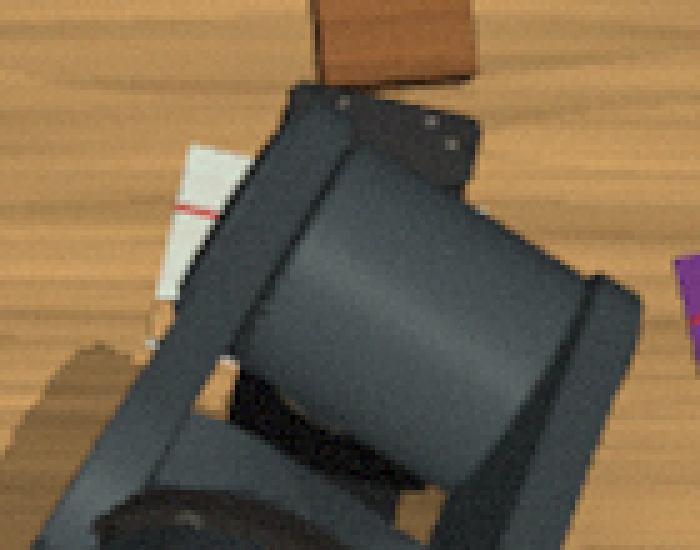

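The two fingers, at (312,130) and (455,180) in the side crop, straddle the batten. I descend.

Request:
carry_out --pt "-0.006 0.01 0.08 -0.003 -0.001 0.001" --pt "-0.006 0.01 0.16 -0.003 -0.001 0.001" --pt "-0.006 0.01 0.22 -0.003 -0.001 0.001" --pt "-0.006 0.01 0.27 -0.003 -0.001 0.001" --pt "-0.006 0.01 0.29 -0.003 -0.001 0.001" --pt "-0.006 0.01 0.29 -0.003 -0.001 0.001"

```text
time_s: 3.45
position: [0.5154, -0.1882, 0.0354]
tcp_rot: [[0.207, 0.978, 0.004], [0.978, -0.207, -0.003], [-0.002, 0.004, -1.0]]
force: [-0.1, -0.3, 0.7]
opening: 0.999
```

```bash
python3 nums.py 0.5136 -0.1872 0.026 -11.93; python3 - <<'E'
from h import *
from rig import bot
im=bot.capture("side")
cv2.imwrite("pics/s2.png",cv2.resize(im[130:250,200:380],(760,507),interpolation=3))
E
```

```text
t 3.45 pos [ 0.5154 -0.1882  0.0354] yaw -11.94 tilt [ 0.0038 -0.0026 -1.    ] F [-0.1 -0.3  0.7] M [-0.11  0.08  0.04] open 0.999
[0.0032, -0.01, 0.0469, 0.0027, 0.0011, -0.0001]
```

View pics/s2.png

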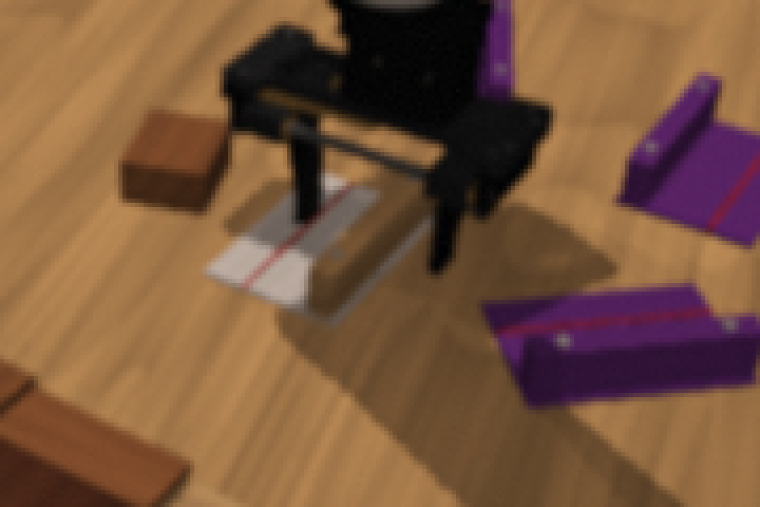

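```bash
python3 - <<'E'
from nums import *
for i in range(5):
    bot.capture("side"); show(bot.read_state())
print(row(bot.read_state(),0.5136,-.1872,.026,-11.93).tolist())
E
```

```text
t 3.55 pos [ 0.5157 -0.1884  0.0359] yaw -11.94 tilt [ 0.0047 -0.0032 -1.    ] F [-0.2 -0.1 -0.1] M [-0.14  0.08  0.04] open 1.002
t 3.6 pos [ 0.5158 -0.1885  0.0361] yaw -11.94 tilt [ 0.005  -0.0033 -1.    ] F [-0.4  0.1 -0. ] M [-0.08  0.08  0.06] open 1.001
t 3.65 pos [ 0.5158 -0.1885  0.0361] yaw -11.93 tilt [ 0.0051 -0.0034 -1.    ] F [ 0.6 -0.1  0.1] M [-0.03  0.12 -0.  ] open 1.001
t 3.7 pos [ 0.5158 -0.1884  0.0362] yaw -11.94 tilt [ 0.005  -0.0034 -1.    ] F [ 0.7 -0.1  0.7] M [-0.07  0.11 -0.02] open 1.003
t 3.75 pos [ 0.5157 -0.1884  0.0361] yaw -11.94 tilt [ 0.0049 -0.0033 -1.    ] F [0.1 0.7 0. ] M [-0.12  0.05  0.  ] open 1.003
[0.0038, -0.0119, 0.0506, 0.0035, 0.0014, -0.0001]
```

Request:
carry_out --pt "0.002 -0.006 0.025 0.0035 0.0014 0" --pt "0.0038 -0.012 0.045 0.0035 0.0014 0" --pt "0.0038 -0.012 0.05 0.0035 0.0014 0" --pt "0.0038 -0.012 0.05 0.0035 0.0014 0" --pt "0.0038 -0.012 0.05 0.0035 0.0014 0"

```text
time_s: 4.38
position: [0.5137, -0.1872, 0.0261]
tcp_rot: [[0.207, 0.978, 0.0], [0.978, -0.207, -0.0], [-0.0, 0.0, -1.0]]
force: [-0.4, 0.3, 1.2]
opening: 1.005
```

```bash
python3 nums.py 0.5136 -0.1872 0.026 -11.93
```

```text
t 4.38 pos [ 0.5137 -0.1872  0.0261] yaw -11.93 tilt [ 1.e-04 -1.e-04 -1.e+00] F [-0.4  0.3  1.2] M [-0.11  0.05  0.01] open 1.005
[0.0, -0.0003, 0.0007, 0.0001, 0.0001, -0.0]
```

Request:
carry_out --pt "0 0 0 0 0 0" --pt "0 0 0 0 0 0" --pt "0 0 0 0 0 0" --pt "0 0 0 0 0 0" --pt "0 0 0 0 0 0" --pt "0 0 0 0 0 0" --pt "0 0 0 0 0 0" --pt "0 0 0 0 0 0" --pt "0 0 0 0 0 0" --pt "0 0 0 0 0 0" --jaw -1

```text
time_s: 5.62
position: [0.5137, -0.1872, 0.0261]
tcp_rot: [[0.207, 0.978, 0.0], [0.978, -0.207, -0.0], [-0.0, 0.0, -1.0]]
force: [-0.6, -0.7, 1.1]
opening: 0.206
```

```bash
python3 nums.py 0.5136 -0.1872 0.12 -11.93
```

```text
t 5.62 pos [ 0.5137 -0.1872  0.0261] yaw -11.94 tilt [ 2.e-04 -1.e-04 -1.e+00] F [-0.6 -0.7  1.1] M [-0.05  0.1  -0.07] open 0.206
[0.0001, -0.0003, -0.4694, 0.0001, 0.0, -0.0001]
```

Request:
carry_out --pt "0 0 -0.1 0 0 0" --pt "0 0 -0.2 0 0 0" --pt "0 0 -0.35 0 0 0" --pt "0 0 -0.5 0 0 0" --pt "0 0 -0.5 0 0 0" --pt "0 0 -0.5 0 0 0"

```text
time_s: 6.38
position: [0.5128, -0.1867, 0.1251]
tcp_rot: [[0.207, 0.978, -0.002], [0.978, -0.207, 0.001], [0.001, -0.002, -1.0]]
force: [-0.1, 0.4, -3.5]
opening: 0.203
```

```bash
python3 nums.py 0.48 0 0.12 -12.86 0.448 0.197 0.1 -12.86; python3 - <<'E'
from h import *
from rig import bot
im=bot.capture("side")
cv2.imwrite("pics/s3.png",cv2.resize(im[100:260,180:400],(800,582),interpolation=3))
E
```

```text
t 6.38 pos [ 0.5128 -0.1867  0.1251] yaw -11.94 tilt [-0.0018  0.001  -1.    ] F [-0.1  0.4 -3.5] M [-0.1   0.13  0.01] open 0.203
[0.8795, -0.3534, 0.0266, -0.0012, -0.0004, 0.0102]
[1.8101, -0.7135, 0.1279, -0.0012, -0.0004, 0.0102]
```

View pics/s3.png

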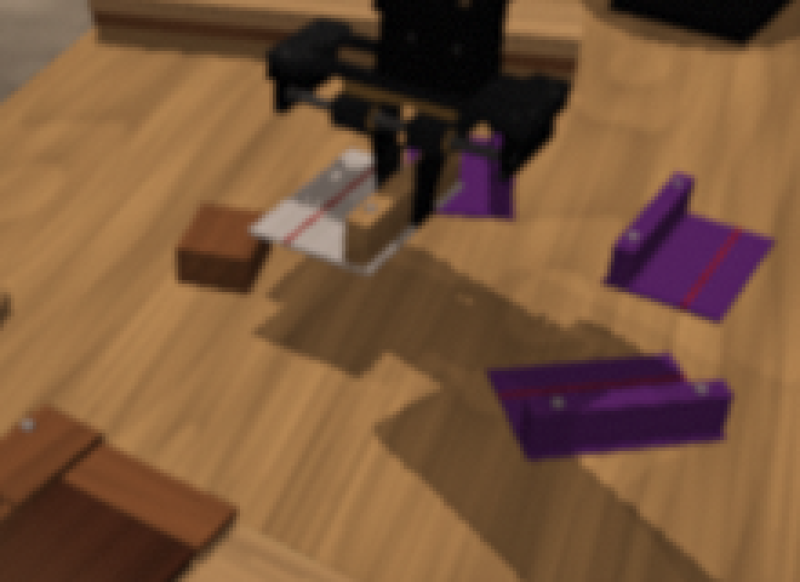

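The flashing is lifted level and held between the fingers at (385,170) and (425,180). The offcut is untouched. I now move across to the roof.

Request:
carry_out --pt "0.15 -0.06 0 0 0 0" --pt "0.35 -0.14 0 0 0 0.005" --pt "0.55 -0.22 0 0 0 0.01" --pt "0.75 -0.3 0 0 0 0.01" --pt "0.9 -0.36 0 0 0 0.01" --pt "1 -0.4 0 0 0 0.01"

```text
time_s: 7.18
position: [0.474, 0.0273, 0.1237]
tcp_rot: [[0.221, 0.975, -0.006], [0.975, -0.221, 0.002], [0.001, -0.007, -1.0]]
force: [0.7, 0.2, -2.6]
opening: 0.203
```

```bash
python3 nums.py 0.448 0.197 0.12 -12.86 0.448 0.197 0.07 -12.86
```

```text
t 7.17 pos [0.474  0.0273 0.1237] yaw -12.77 tilt [-0.0063  0.0023 -1.    ] F [ 0.7  0.2 -2.6] M [-0.12  0.1   0.05] open 0.203
[0.7987, -0.3143, 0.0212, -0.0043, -0.0005, 0.001]
[0.7984, -0.3126, 0.2712, -0.0043, -0.0005, 0.001]
```

Request:
carry_out --pt "0.2 -0.08 0 0 0 0" --pt "0.4 -0.16 0.01 -0.002 0 0.001" --pt "0.6 -0.235 0.02 -0.004 0 0.001" --pt "0.75 -0.295 0.02 -0.004 0 0.001" --pt "0.8 -0.314 0.02 -0.004 0 0.001" --pt "0.8 -0.314 0.1 -0.004 0 0.001" --pt "0.8 -0.313 0.2 -0.004 0 0.001" --pt "0.8 -0.313 0.24 -0.004 0 0.001" --pt "0.8 -0.313 0.24 -0.004 0 0.001" --pt "0.8 -0.313 0.24 -0.004 0 0.001"

```text
time_s: 8.43
position: [0.4484, 0.1971, 0.0765]
tcp_rot: [[0.223, 0.975, 0.0], [0.975, -0.223, 0.001], [0.001, 0.0, -1.0]]
force: [0.7, 0.2, -2.5]
opening: 0.205
```

```bash
python3 nums.py 0.448 0.197 0.045 -12.86; python3 - <<'E'
from h import *
from rig import bot
for nm in("side","top"):
    im=bot.capture(nm); cv2.imwrite(f"pics/{nm}4.png",im)
s=cv2.imread("pics/side4.png")[190:370,60:320]; t=cv2.imread("pics/top4.png")[110:280,60:260]
cv2.imwrite("pics/s4.png",cv2.resize(s,None,fx=3,fy=3,interpolation=3))
cv2.imwrite("pics/t4.png",cv2.resize(t,None,fx=3.5,fy=3.5,interpolation=3))
E
```

```text
t 8.43 pos [0.4484 0.1971 0.0765] yaw -12.89 tilt [ 4.e-04  1.e-03 -1.e+00] F [ 0.7  0.2 -2.5] M [-0.05  0.14  0.01] open 0.205
[-0.0012, -0.0021, 0.1577, 0.0001, -0.0007, -0.0003]
```

View pics/s4.png

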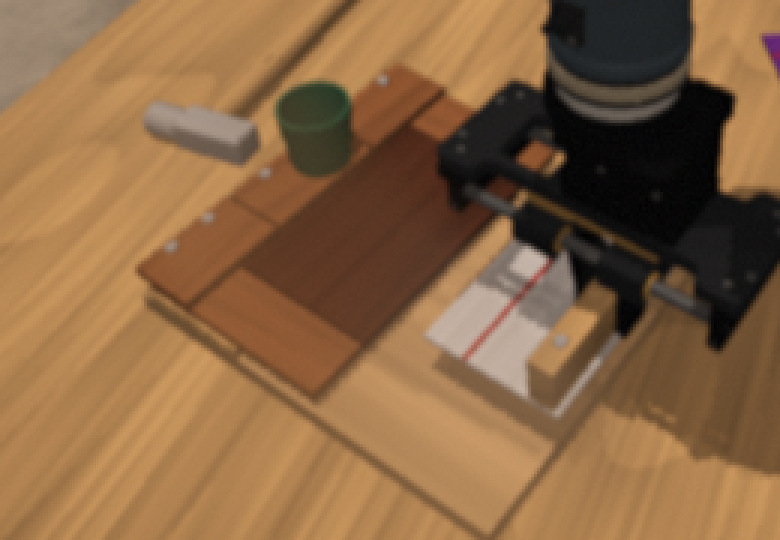

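View pics/t4.png

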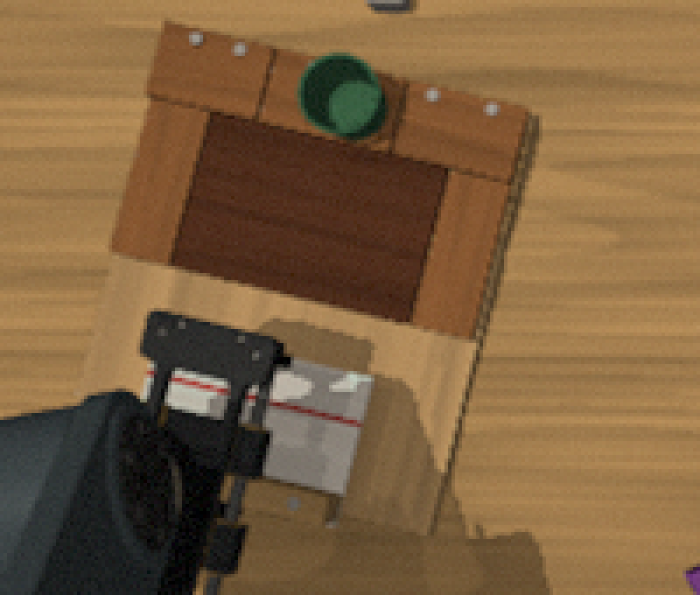

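```bash
cat > ov.py <<'E'
from nums import *
def overlay(imgs,tag,crop_t,crop_s):
    s=bot.read_state(); q=np.load("rp.npy"); R=s["tcp_rot"]
    X=R[:,1]; Z=-R[:,2]; Y=np.cross(Z,X); M=np.c_[X,Y,Z]
    def F(P): return (np.array(P)/1e3-[0,0,.0261])@M.T+s["position"]
    def box(x0,x1,y0,y1,z):return np.array([[x0,y0,z],[x1,y0,z],[x1,y1,z],[x0,y1,z]])
    for nm,(r0,r1,c0,c1),k in(("top",crop_t,5),("side",crop_s,4)):
        ci=bot.camera_info(nm); im=cv2.resize(imgs[nm],None,fx=k,fy=k,interpolation=3)
        def poly(P,col): cv2.polylines(im,[np.int32(np.round(16*((proj(ci,P)+.5)*k-.5)))],True,col,1,cv2.LINE_AA,4)
        poly(F(box(-12,84,-70,70,3)),(0,255,0)); poly(F(box(54,54,-70,70,3)),(0,255,0)); poly(F(box(-9,9,-70,70,38)),(255,0,255))
        poly(place(q,box(55,180,-80,80,31)/1e3),(0,255,255)); poly(place(q,box(-75,55,-125,125,15)/1e3),(255,255,0))
        cv2.imwrite(f"pics/{nm}_{tag}.png",im[r0*k:r1*k,c0*k:c1*k])
E
python3 - <<'E'
from ov import *
overlay({n:cv2.imread(f"pics/{n}4.png") for n in("top","side")},"o4",(165,275,70,220),(240,370,140,320))
E
```

```text
(no output)
```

View pics/top_o4.png

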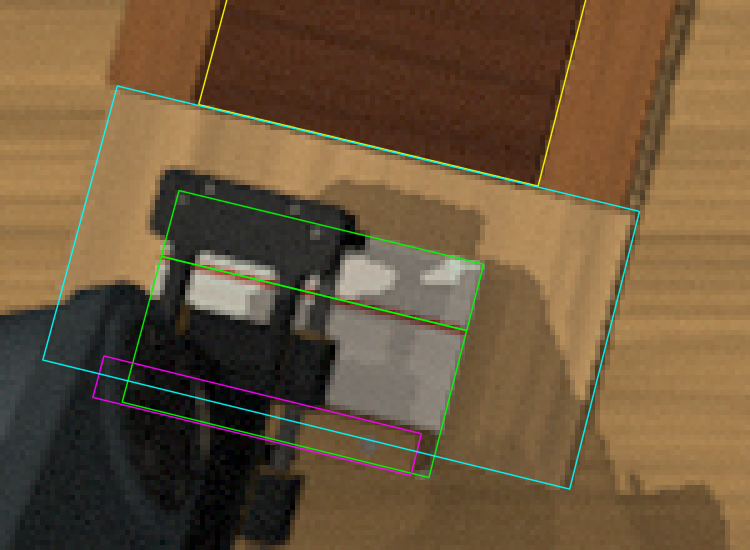

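View pics/side_o4.png

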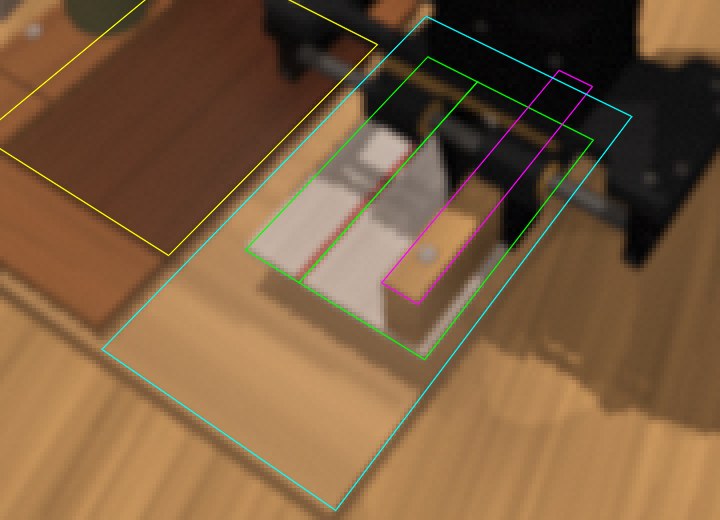

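The overlay agrees with the picture to about half a pixel. I refine the shingle's edges with gradient profiles before inserting.

```bash
python3 - <<'E'
from nums import *
from scipy.ndimage import map_coordinates,gaussian_filter1d
q=np.load("rp.npy"); 
def offs(nm,imn,A,B,nrm,n=30,span=8,ch=2,frac=(.15,.85),z=.031):
    ci=bot.camera_info(nm); im=cv2.imread(imn)[:,:,ch].astype(float)
    t=np.linspace(*frac,n); d=np.linspace(-span,span,81)
    prof=[]
    for k in t:
        P=A+(B-A)*k+np.outer(d,nrm); L=np.c_[P,np.full(len(d),z*1e3)]/1e3
        px=proj(ci,place(q,L)); prof.append(map_coordinates(im,[px[:,1],px[:,0]],order=1))
    pr=gaussian_filter1d(np.mean(prof,0),4); g=np.gradient(pr); i=np.argmax(abs(g))
    # centroid
    w=abs(g)*(np.abs(np.arange(81)-i)<=15); 
    return round(d[i],2),round((w*d).sum()/w.sum(),2)
a=np.array
for imn in("pics/top0.png","pics/top4.png"):
  print("left y",offs("top",imn,a([55,80]),a([150,80]),a([0,1])),offs("top",imn,a([55,80]),a([150,80]),a([0,1]),frac=(.1,.4)),offs("top",imn,a([55,80]),a([150,80]),a([0,1]),frac=(.6,.9)))
  print("right y",offs("top",imn,a([55,-80]),a([150,-80]),a([0,1])),offs("top",imn,a([55,-80]),a([150,-80]),a([0,1]),frac=(.1,.4)),offs("top",imn,a([55,-80]),a([150,-80]),a([0,1]),frac=(.6,.9)))
  for f in((.1,.35),(.35,.65),(.65,.9)): print("lower x",offs("top",imn,a([55,80]),a([55,-80]),a([1,0]),frac=f))
imn="pics/top0.png"
for f in((.15,.45),(.5,.85)): print("board front",[offs("top",imn,a([-75,125]),a([-75,-125]),a([1,0]),frac=f,z=.015,ch=c) for c in(0,1,2)])
for f in((.15,.5),(.5,.85)):print("board L",[offs("top",imn,a([-70,125]),a([30,125]),a([0,1]),frac=f,z=.015,ch=c) for c in(0,1,2)])
print("board R",[offs("top",imn,a([-70,-125]),a([30,-125]),a([0,1]),z=.015,ch=c) for c in (0,1,2)])
E
```

```text
left y (np.float64(3.8), np.float64(4.0)) (np.float64(4.0), np.float64(4.11)) (np.float64(3.6), np.float64(3.85))
right y (np.float64(0.4), np.float64(0.12)) (np.float64(0.4), np.float64(0.2)) (np.float64(0.2), np.float64(-0.03))
lower x (np.float64(-1.4), np.float64(-1.45))
lower x (np.float64(-1.6), np.float64(-1.68))
lower x (np.float64(-2.0), np.float64(-1.98))
left y (np.float64(3.8), np.float64(4.01)) (np.float64(4.0), np.float64(4.1)) (np.float64(3.8), np.float64(3.95))
right y (np.float64(0.4), np.float64(0.14)) (np.float64(0.6), np.float64(0.3)) (np.float64(0.2), np.float64(-0.01))
lower x (np.float64(-1.4), np.float64(-1.45))
lower x (np.float64(-1.6), np.float64(-1.64))
lower x (np.float64(-2.0), np.float64(-2.0))
board front [(np.float64(-0.8), np.float64(-0.49)), (np.float64(-0.6), np.float64(-0.37)), (np.float64(-0.4), np.float64(-0.16))]
board front [(np.float64(-1.0), np.float64(-0.78)), (np.float64(-1.0), np.float64(-0.6)), (np.float64(-0.6), np.float64(-0.35))]
board L [(np.float64(3.0), np.float64(2.59)), (np.float64(2.6), np.float64(2.19)), (np.float64(0.8), np.float64(1.1))]
board L [(np.float64(1.8), np.float64(1.74)), (np.float64(1.2), np.float64(1.37)), (np.float64(0.6), np.float64(0.84))]
board R [(np.float64(2.8), np.float64(2.92)), (np.float64(2.8), np.float64(2.93)), (np.float64(2.8), np.float64(2.97))]
```

```bash
cat > meas.py <<'E'
from nums import *
from scipy.ndimage import map_coordinates,gaussian_filter1d
def flash_M(s):
    R=s["tcp_rot"]; X=R[:,1]; Z=-R[:,2]; Y=np.cross(Z,X); return np.c_[X,Y,Z],s["position"]
def F(P,s):
    M,p=flash_M(s); return (np.array(P)/1e3-[0,0,.0261])@M.T+p
def prof(ci,img,P):
    px=proj(ci,P); return map_coordinates(img,[px[:,1],px[:,0]],order=1)
E
python3 - <<'E'
from meas import *
s=bot.read_state(); show(s); ci=bot.camera_info("top"); im=cv2.imread("pics/top4.png").astype(float)
d=np.linspace(-8,8,81)
red=im[:,:,2]-im[:,:,1]
for y in range(-66,-10,7):
    pr=gaussian_filter1d(prof(ci,red,F(np.c_[54+d,np.full(81,y),np.full(81,3)],s)),2); 
    w=np.clip(pr-np.percentile(pr,30)-5,0,None); print("red y",y,"peak",round(d[pr.argmax()],2),"cent",round((w*d).sum()/max(w.sum(),1e-6),2),round(pr.max()))
g=im.sum(2)
for x in (20,30,40,50,60,66,78):
    pr=gaussian_filter1d(prof(ci,red,F(np.c_[np.full(81,x),-70+d,np.full(81,3)],s)),4); gr=np.gradient(pr); print("right edge x",x,round(d[np.abs(gr).argmax()],2))
E
```

```text
t 8.53 pos [0.4485 0.1973 0.0768] yaw -12.87 tilt [ 0.001   0.0011 -1.    ] F [ 0.2  0.3 -2.6] M [-0.11  0.08  0.01] open 0.207
red y -66 peak 0.0 cent -0.42 55
red y -59 peak -1.0 cent -0.72 52
red y -52 peak -0.6 cent -0.6 54
red y -45 peak -0.2 cent -0.36 60
red y -38 peak 0.2 cent -0.15 50
red y -31 peak -1.0 cent -0.5 46
red y -24 peak -0.6 cent -0.51 51
red y -17 peak -0.2 cent -0.65 55
right edge x 20 -1.2
right edge x 30 -1.0
right edge x 40 -0.8
right edge x 50 2.6
right edge x 60 -2.0
right edge x 66 -0.6
right edge x 78 -1.8
```

```bash
cat > tgt.py <<'E'
from nums import *
yaw=-13.1; B=np.array([.5681,.1720]); corr=np.array([.5,1.0])/1e3
a=np.radians(yaw); X=np.array([np.cos(a),np.sin(a)]); Y=np.array([-X[1],X[0]])
def T(sm,z): # sm: front edge depth past butt mm, z underside height above board mm
    p=B+X*((sm-84)/1e3+corr[0])+Y*corr[1]; return (p[0],p[1],.0261+.015+z/1e3,yaw)
if __name__=="__main__":
    np.save("rp.npy",np.r_[B-X*.055,a])
    s=bot.read_state(); show(s)
    for r in np.array(sys.argv[1:],float).reshape(-1,2): print(r,np.round(T(*r),4),row(s,*T(*r)).tolist())
E
python3 tgt.py -40 15 -40 2
```

```text
t 8.53 pos [0.4485 0.1973 0.0768] yaw -12.87 tilt [ 0.001   0.0011 -1.    ] F [ 0.2  0.3 -2.6] M [-0.11  0.08  0.01] open 0.207
[-40.  15.] [  0.448    0.201    0.0561 -13.1   ] [0.0174, -0.0065, 0.1034, 0.0005, -0.0008, 0.0025]
[-40.   2.] [  0.448    0.201    0.0431 -13.1   ] [0.0173, -0.0065, 0.1684, 0.0005, -0.0008, 0.0025]
```

Request:
carry_out --pt "0.01 -0.004 0.05 0 -0.0008 0.0025" --pt "0.0173 -0.0065 0.1 0.0005 -0.0008 0.0025" --pt "0.0173 -0.0065 0.14 0.0005 -0.0008 0.0025" --pt "0.0173 -0.0065 0.16 0.0005 -0.0008 0.0025" --pt "0.0173 -0.0065 0.165 0.0005 -0.0008 0.0025" --pt "0.0173 -0.0065 0.165 0.0005 -0.0008 0.0025" --pt "0.0173 -0.0065 0.165 0.0005 -0.0008 0.0025"

```text
time_s: 9.4
position: [0.4482, 0.201, 0.044]
tcp_rot: [[0.227, 0.974, 0.001], [0.974, -0.227, 0.0], [0.0, 0.0, -1.0]]
force: [0.8, -0.1, -2.5]
opening: 0.205
```

```bash
python3 tgt.py -40 2 -5 2; python3 - <<'E'
from ov import *
from meas import *
imgs={n:bot.capture(n) for n in("top","side")}
for n in imgs: cv2.imwrite(f"pics/{n}5.png",imgs[n])
overlay(imgs,"o5",(165,275,70,220),(240,370,140,320))
s=bot.read_state(); ci=bot.camera_info("top"); im=imgs["top"].astype(float); show(s)
d=np.linspace(-8,8,81); red=im[:,:,2]-im[:,:,1]
ys=[];
acc=0
for y in range(-66,-20,3):
    acc=acc+prof(ci,red,F(np.c_[54+d,np.full(81,y),np.full(81,3)],s))
pr=gaussian_filter1d(acc,2);w=np.clip(pr-np.percentile(pr,40),0,None);print("red",d[pr.argmax()],(w*d).sum()/w.sum())
for lo,hi in((14,30),(30,50),(60,80)):
    acc=0
    for x in np.arange(lo,hi,2): acc=acc+prof(ci,red,F(np.c_[np.full(81,x),-70+d,np.full(81,3)],s))
    gr=np.abs(np.gradient(gaussian_filter1d(acc,4)));w=gr*(gr>gr.max()*.4);print("right",d[gr.argmax()],(w*d).sum()/w.sum())
E
```

```text
t 9.4 pos [0.4482 0.201  0.044 ] yaw -13.1 tilt [ 6.e-04  2.e-04 -1.e+00] F [ 0.8 -0.1 -2.5] M [-0.07  0.18 -0.  ] open 0.205
[-40.   2.] [  0.448    0.201    0.0431 -13.1   ] [-0.0004, -0.001, 0.0046, 0.0003, -0.0002, 0.0]
[-5.  2.] [  0.4821   0.193    0.0431 -13.1   ] [-0.0004, 0.174, 0.0047, 0.0003, -0.0002, 0.0]
t 9.5 pos [0.4482 0.201  0.044 ] yaw -13.1 tilt [ 5.e-04  2.e-04 -1.e+00] F [-0.1  0.1 -2. ] M [-0.13  0.1   0.01] open 0.206
red -0.39999999999999947 -0.2960924560292336
right -1.1999999999999993 -1.1065177491455918
right -1.1999999999999993 -0.8948833899916139
right -1.0 -1.031508321204081
```

View pics/top_o5.png

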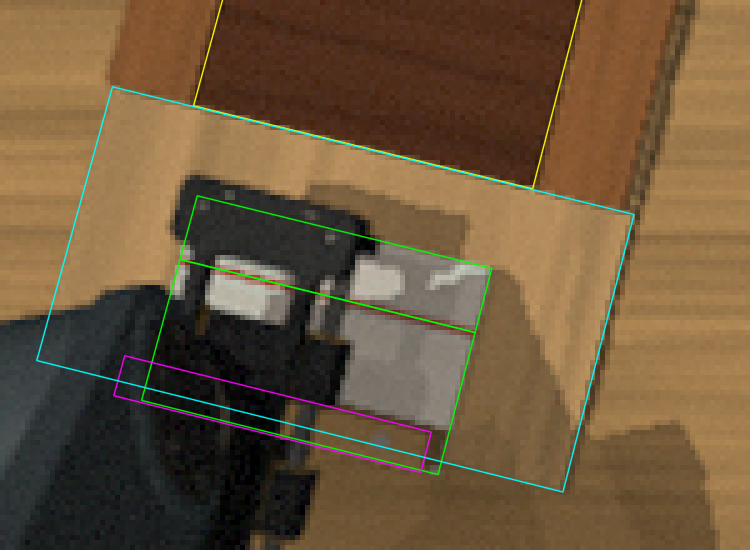

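View pics/side_o5.png

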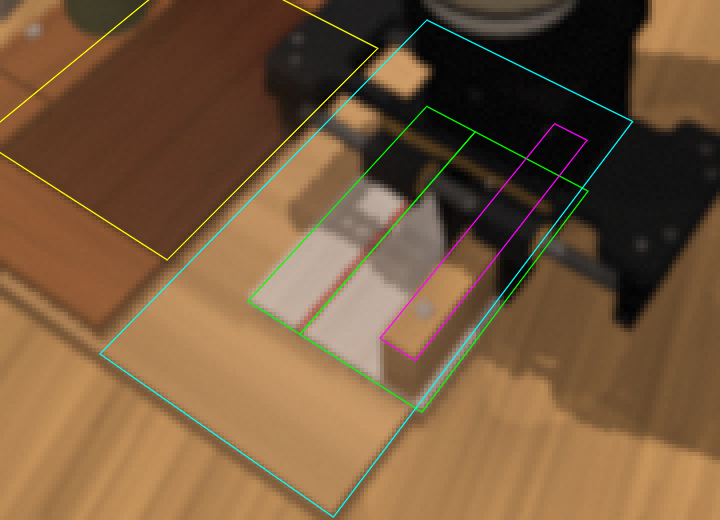

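```bash
python3 - <<'E'
from meas import *
q=np.load("rp.npy"); ci=bot.camera_info("top"); im=cv2.imread("pics/top0.png").astype(float)
d=np.arange(-8,8.1,.8)
for nm,y in(("left",80),("right",-80)):
    acc=0
    for x in np.arange(62,150,1.5): acc=acc+np.array([prof(ci,im[:,:,c],place(q,np.c_[np.full(len(d),x),y+d,np.full(len(d),31)]/1e3)) for c in range(3)])/len(np.arange(62,150,1.5))
    print(nm); print(np.round(np.c_[y+d,acc.T]).astype(int)[:, :].tolist())
# flank outer edges z=31 and board edges z=15
for nm,y,z,x0,x1 in(("flankL",125,31,62,120),("flankR",-125,31,62,120),("boardL",125,15,-70,45),("boardR",-125,15,-70,45)):
    xs=np.arange(x0,x1,1.5);acc=0
    for x in xs: acc=acc+np.array([prof(ci,im[:,:,c],place(q,np.c_[np.full(len(d),x),y+d,np.full(len(d),z)]/1e3)) for c in range(3)])/len(xs)
    print(nm,y); print([(round(a,1),int(b)) for a,b in zip(d,acc[1])])
E
```

```text
left
[[72, 24, 39, 70], [73, 24, 40, 70], [74, 24, 40, 70], [74, 23, 40, 70], [75, 24, 39, 70], [76, 24, 39, 70], [77, 23, 38, 70], [78, 22, 37, 67], [78, 20, 35, 63], [79, 19, 34, 60], [80, 21, 37, 63], [81, 24, 44, 72], [82, 29, 53, 84], [82, 33, 62, 96], [83, 37, 69, 107], [84, 41, 74, 115], [85, 43, 76, 119], [86, 43, 76, 119], [86, 42, 76, 118], [87, 42, 75, 117], [88, 41, 75, 116]]
right
[[-88, 44, 78, 123], [-87, 44, 79, 123], [-86, 44, 79, 123], [-86, 44, 79, 124], [-85, 44, 79, 123], [-84, 43, 77, 120], [-83, 40, 73, 112], [-82, 36, 66, 101], [-82, 32, 58, 89], [-81, 27, 48, 76], [-80, 22, 39, 65], [-79, 19, 34, 59], [-78, 19, 34, 61], [-78, 21, 36, 66], [-77, 22, 38, 70], [-76, 23, 39, 71], [-75, 24, 40, 71], [-74, 24, 40, 71], [-74, 24, 40, 70], [-73, 23, 40, 70], [-72, 23, 40, 70]]
flankL 125
[(np.float64(-8.0), 75), (np.float64(-7.2), 75), (np.float64(-6.4), 75), (np.float64(-5.6), 76), (np.float64(-4.8), 77), (np.float64(-4.0), 81), (np.float64(-3.2), 88), (np.float64(-2.4), 94), (np.float64(-1.6), 101), (np.float64(-0.8), 106), (np.float64(-0.0), 108), (np.float64(0.8)
[... 1080 characters left out ...]
.4), 111), (np.float64(3.2), 111), (np.float64(4.0), 112), (np.float64(4.8), 112), (np.float64(5.6), 112), (np.float64(6.4), 112), (np.float64(7.2), 112), (np.float64(8.0), 112)]
boardR -125
[(np.float64(-8.0), 111), (np.float64(-7.2), 111), (np.float64(-6.4), 109), (np.float64(-5.6), 106), (np.float64(-4.8), 100), (np.float64(-4.0), 90), (np.float64(-3.2), 79), (np.float64(-2.4), 68), (np.float64(-1.6), 64), (np.float64(-0.8), 71), (np.float64(-0.0), 84), (np.float64(0.8), 100), (np.float64(1.6), 112), (np.float64(2.4), 122), (np.float64(3.2), 127), (np.float64(4.0), 128), (np.float64(4.8), 126), (np.float64(5.6), 125), (np.float64(6.4), 123), (np.float64(7.2), 122), (np.float64(8.0), 121)]
```

Shingle gaps are symmetric about the model at ±79 to 82 mm, and the flashing is within about 0.5 mm. I approach to 5 mm before the shingle.

Request:
carry_out --pt "0 0.03 0.0047 0.0003 0 0" --pt "0 0.07 0.0047 0.0003 0 0" --pt "0 0.11 0.0047 0.0003 0 0" --pt "0 0.145 0.0047 0.0003 0 0" --pt "0 0.17 0.0047 0.0003 0 0" --pt "0 0.174 0.0047 0.0003 0 0" --pt "0 0.174 0.0047 0.0003 0 0"

```text
time_s: 10.38
position: [0.4818, 0.1931, 0.043]
tcp_rot: [[0.227, 0.974, -0.001], [0.974, -0.227, 0.0], [0.0, -0.001, -1.0]]
force: [-0.4, 0.4, -2.5]
opening: 0.206
```

```bash
python3 tgt.py -5 2 10 2 30 2; python3 - <<'E'
from ov import *
imgs={n:bot.capture(n) for n in("top","side")}
for n in imgs: cv2.imwrite(f"pics/{n}6.png",imgs[n])
overlay(imgs,"o6",(165,275,70,220),(240,370,140,320))
E
python3 tgt.py 30 2
```

```text
t 10.38 pos [0.4818 0.1931 0.043 ] yaw -13.1 tilt [-6.e-04  2.e-04 -1.e+00] F [-0.4  0.4 -2.5] M [-0.07  0.18  0.04] open 0.206
[-5.  2.] [  0.4821   0.193    0.0431 -13.1   ] [0.0003, 0.0018, -0.0003, -0.0004, -0.0, 0.0]
[10.  2.] [  0.4967   0.1896   0.0431 -13.1   ] [0.0003, 0.0768, -0.0003, -0.0004, -0.0, 0.0]
[30.  2.] [  0.5162   0.1851   0.0431 -13.1   ] [0.0003, 0.1768, -0.0004, -0.0004, -0.0, 0.0]
t 10.47 pos [0.4816 0.1931 0.0431] yaw -13.09 tilt [-6.e-04  2.e-04 -1.e+00] F [ 0.5 -0.9 -1.8] M [-0.13  0.1   0.04] open 0.207
[30.  2.] [  0.5162   0.1851   0.0431 -13.1   ] [0.0002, 0.1775, -0.0003, -0.0004, -0.0, 0.0001]
```

View pics/side_o6.png

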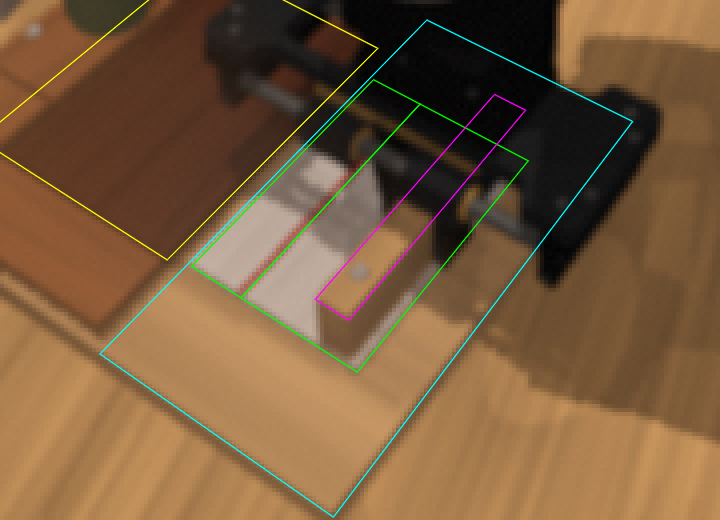

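View pics/top_o6.png

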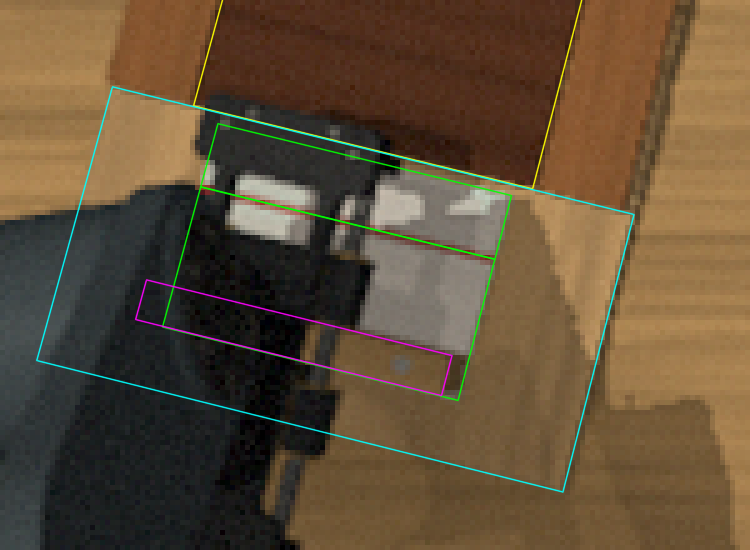

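Square, centred and just before the shingle edge. I insert in small steps.

Request:
carry_out --pt "0 0.02 0 -0.0004 0 0" --pt "0 0.04 0 -0.0004 0 0" --pt "0 0.06 0 -0.0004 0 0" --pt "0 0.08 0 -0.0004 0 0" --pt "0 0.09 0 -0.0004 0 0"

```text
time_s: 11.1
position: [0.4996, 0.1889, 0.043]
tcp_rot: [[0.227, 0.974, 0.0], [0.974, -0.227, 0.0], [0.0, 0.0, -1.0]]
force: [0.1, -0.1, -1.8]
opening: 0.205
```

```bash
python3 tgt.py 30 2
```

```text
t 11.1 pos [0.4996 0.1889 0.043 ] yaw -13.1 tilt [ 3.e-04  1.e-04 -1.e+00] F [ 0.1 -0.1 -1.8] M [-0.15  0.11 -0.03] open 0.205
[30.  2.] [  0.5162   0.1851   0.0431 -13.1   ] [0.0001, 0.0853, -0.0004, 0.0002, -0.0001, 0.0]
```

No contact force. I continue to full depth.

Request:
carry_out --pt "0 0.025 0 0.0002 0 0" --pt "0 0.045 0 0.0002 0 0" --pt "0 0.065 0 0.0002 0 0" --pt "0 0.08 0 0.0002 0 0" --pt "0 0.085 0 0.0002 0 0" --pt "0 0.085 0 0.0002 0 0" --pt "0 0.085 0 0.0002 0 0"

```text
time_s: 11.98
position: [0.5159, 0.1851, 0.043]
tcp_rot: [[0.227, 0.974, -0.0], [0.974, -0.227, 0.0], [0.0, -0.0, -1.0]]
force: [-0.3, 0.7, -3.3]
opening: 0.204
```

```bash
python3 tgt.py 30 0; python3 - <<'E'
from ov import *
imgs={n:bot.capture(n) for n in("top","side")}
for n in imgs: cv2.imwrite(f"pics/{n}7.png",imgs[n])
overlay(imgs,"o7",(165,275,70,220),(240,370,140,320))
for n,(a,b,c,d) in dict(top=(165,275,70,220),side=(240,350,120,270)).items():
    cv2.imwrite(f"pics/{n}_c7.png",cv2.resize(imgs[n][a:b,c:d],None,fx=5,fy=5,interpolation=3))
E
```

```text
t 11.97 pos [0.5159 0.1851 0.043 ] yaw -13.09 tilt [-4.e-04  2.e-04 -1.e+00] F [-0.3  0.7 -3.3] M [-0.12  0.15 -0.02] open 0.204
[30.  0.] [  0.5162   0.1851   0.0411 -13.1   ] [0.0001, 0.0015, 0.0097, -0.0002, -0.0, 0.0001]
```

View pics/side_c7.png

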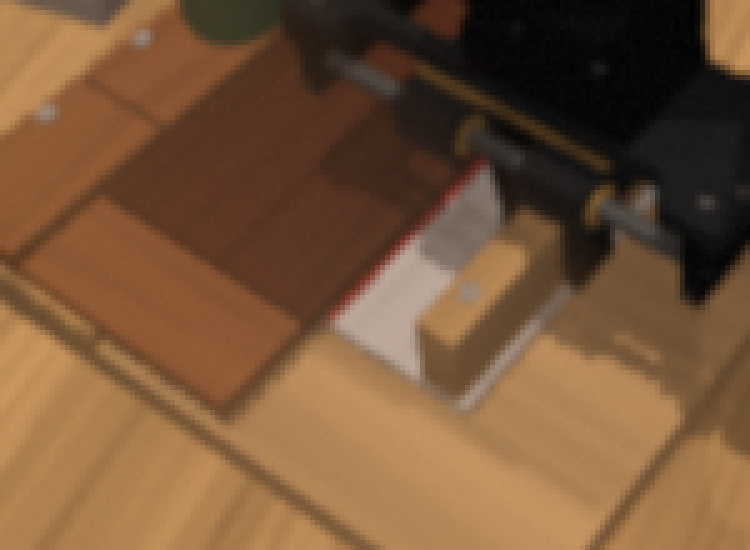

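View pics/top_c7.png

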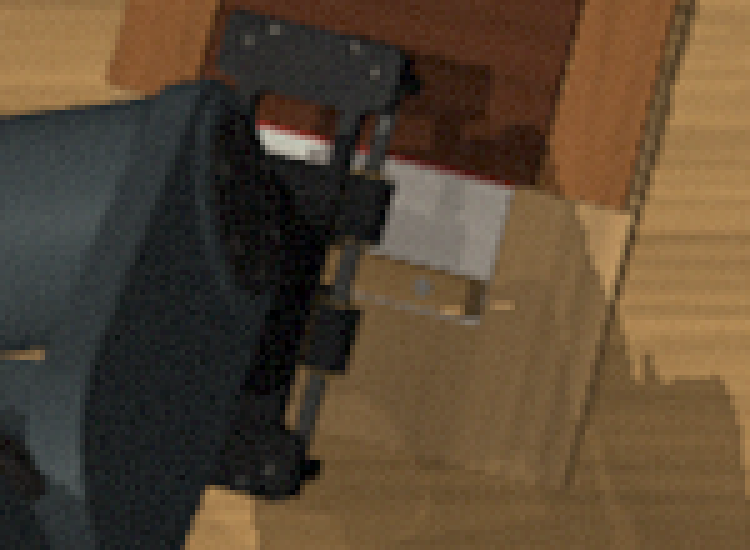

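View pics/top_o7.png

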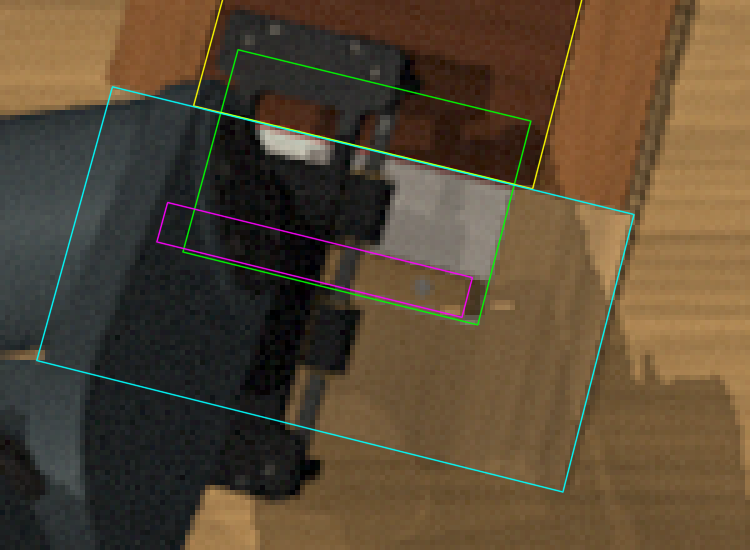

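The red line is just showing along the shingle's lower edge, from (290,132) to (510,185) in the top crop, evenly along its length. I lower and start to press.

Request:
carry_out --pt "0 0.0015 0.004 -0.0002 0 0" --pt "0 0.0015 0.008 -0.0002 0 0" --pt "0 0.0015 0.011 -0.0002 0 0" --pt "0 0.0015 0.013 -0.0002 0 0" --pt "0 0.0015 0.013 -0.0002 0 0" --pt "0 0.0015 0.013 -0.0002 0 0"

```text
time_s: 12.82
position: [0.5162, 0.1851, 0.0411]
tcp_rot: [[0.226, 0.974, 0.0], [0.974, -0.226, 0.0], [0.0, 0.0, -1.0]]
force: [-1.9, 0.1, 5.7]
opening: 0.207
```

```bash
python3 tgt.py 30 0
```

```text
t 12.82 pos [0.5162 0.1851 0.0411] yaw -13.09 tilt [ 3.e-04  1.e-04 -1.e+00] F [-1.9  0.1  5.7] M [-0.18  0.4   0.03] open 0.207
[30.  0.] [  0.5162   0.1851   0.0411 -13.1   ] [0.0001, -0.0001, 0.0001, 0.0002, -0.0001, 0.0001]
```

Request:
carry_out --pt "0 0 0.005 0 0 0" --pt "0 0 0.007 0 0 0" --pt "0 0 0.009 0 0 0" --pt "0 0 0.009 0 0 0" --pt "0 0 0.009 0 0 0"

```text
time_s: 13.45
position: [0.5162, 0.1851, 0.0411]
tcp_rot: [[0.226, 0.974, 0.001], [0.974, -0.226, 0.0], [0.0, 0.001, -1.0]]
force: [-3.8, -0.5, 14.4]
opening: 0.204
```

```bash
python3 tgt.py 30 0;python3 - <<'E'
from ov import *
for i in range(4): bot.capture("side"); show(bot.read_state())
E
```

```text
t 13.45 pos [0.5162 0.1851 0.0411] yaw -13.08 tilt [ 1.e-03  1.e-04 -1.e+00] F [-3.8 -0.5 14.4] M [-0.22  0.7  -0.  ] open 0.204
[30.  0.] [  0.5162   0.1851   0.0411 -13.1   ] [0.0, 0.0, -0.0001, 0.0006, -0.0002, 0.0003]
t 13.5 pos [0.5162 0.1851 0.0411] yaw -13.08 tilt [ 9.e-04  1.e-04 -1.e+00] F [-3.8 -1.2 13.7] M [-0.25  0.74 -0.02] open 0.204
t 13.55 pos [0.5162 0.1851 0.0411] yaw -13.08 tilt [ 9.e-04  1.e-04 -1.e+00] F [-4.1 -1.1 13.8] M [-0.21  0.7   0.04] open 0.201
t 13.6 pos [0.5163 0.1851 0.0411] yaw -13.09 tilt [ 1.e-03  1.e-04 -1.e+00] F [-3.2  0.4 13. ] M [-0.24  0.72 -0.  ] open 0.204
t 13.65 pos [0.5162 0.1851 0.0411] yaw -13.08 tilt [ 1.e-03  1.e-04 -1.e+00] F [-2.9 -0.7 14. ] M [-0.26  0.69 -0.04] open 0.204
```

Request:
carry_out --pt "0 0 0.01 0 0 0" --pt "0 0 0.012 0.0006 0 0" --pt "0 0 0.014 0.0006 0 0" --pt "0 0 0.015 0.0006 0 0" --pt "0 0 0.015 0.0006 0 0" --pt "0 0 0.015 0.0006 0 0"

```text
time_s: 14.4
position: [0.5162, 0.1851, 0.0411]
tcp_rot: [[0.226, 0.974, 0.001], [0.974, -0.226, 0.0], [0.001, 0.001, -1.0]]
force: [-5.0, -1.0, 22.8]
opening: 0.209
```

```bash
python3 - <<'E'
from ov import *
imgs={n:bot.capture(n) for n in("top","side")}
for n in imgs: cv2.imwrite(f"pics/{n}8.png",imgs[n])
show(bot.read_state())
overlay(imgs,"o8",(165,275,70,220),(190,320,60,240))
for n,(a,b,c,d) in dict(top=(110,275,60,220),side=(200,350,60,270)).items():
    k=3.6;cv2.imwrite(f"pics/{n}_c8.png",cv2.resize(imgs[n][a:b,c:d],None,fx=k,fy=k,interpolation=3))
# change vs before: where shingle/tin/hammer/offcut
a0=cv2.imread("pics/top0.png"); df=cv2.absdiff(imgs["top"],a0).max(2)
for nm,(r0,r1,c0,c1) in dict(tin=(122,152,140,176),hammer=(70,115,160,272),offcut=(135,170,298,340)).items(): print(nm,df[r0:r1,c0:c1].mean(),df[r0:r1,c0:c1].max())
E
```

```text
t 14.5 pos [0.5162 0.1851 0.041 ] yaw -13.07 tilt [ 1.1e-03  3.0e-04 -1.0e+00] F [-4.9 -1.7 21.9] M [-0.28  0.99 -0.04] open 0.204
tin 11.068518518518518 24
hammer 15.849404761904761 25
offcut 14.433333333333334 26
```

View pics/side_c8.png

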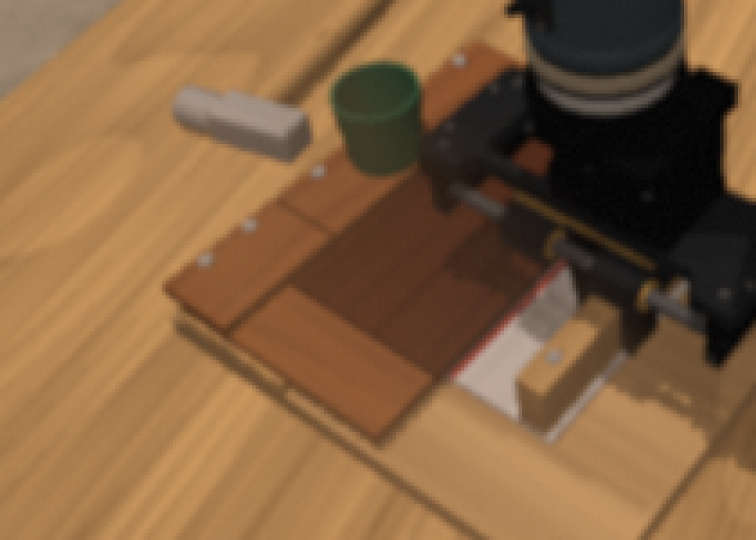

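View pics/top_c8.png

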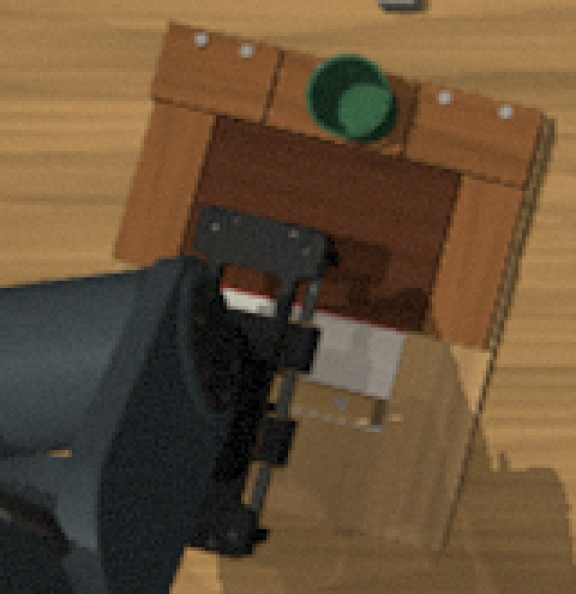

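Nothing else has moved. I make a last numeric check of the lateral centring and of the red line against the shingle edge.

```bash
python3 - <<'E'
from meas import *
q=np.load("rp.npy"); ci=bot.camera_info("top"); im=cv2.imread("pics/top8.png").astype(float)
red=im[:,:,2]-im[:,:,1]; red2=im[:,:,2]-.5*im[:,:,1]-.5*im[:,:,0]
d=np.linspace(-10,10,101)
for z in(18,):
  for lo,hi in((12,26),(26,40),(40,51)):
    acc=np.mean([prof(ci,red,place(q,np.c_[np.full(101,x),-70+d,np.full(101,z)]/1e3)) for x in np.arange(lo,hi,1.)],0)
    g=np.abs(np.gradient(gaussian_filter1d(acc,3)));w=g*(g>g.max()*.5);print("plate right edge y",round(-70+d[g.argmax()],2),round(-70+(w*d).sum()/w.sum(),2))
# batten rear/plate rear edge -> yaw, red strip along
for lo,hi in((-66,-50),(-50,-34),(-34,-20)):
    acc=np.mean([prof(ci,red2,place(q,np.c_[55+d,np.full(101,y),np.full(101,18)]/1e3)) for y in np.arange(lo,hi,1.)],0)
    print("red-ness around edge, y",lo,hi,[(round(a,1),int(b)) for a,b in zip(d[30:72:3],acc[30:72:3])])
for y in(-80,):
    acc=np.mean([prof(ci,im[:,:,2],place(q,np.c_[np.full(101,x),y+d,np.full(101,31)]/1e3)) for x in np.arange(58,140,1.)],0)
    print("shingle R dark edge",[(round(y+a,1),int(b)) for a,b in zip(d[20:80:4],acc[20:80:4])])
im=cv2.imread("pics/top8.png"); cv2.imwrite("pics/z8.png",cv2.resize(im[175:235,105:190],None,fx=9,fy=9,interpolation=3))
im=cv2.imread("pics/side8.png"); cv2.imwrite("pics/zs8.png",cv2.resize(im[260:335,170:250],None,fx=8,fy=8,interpolation=3))
E
```

```text
plate right edge y -70.0 -69.84
plate right edge y -70.0 -69.92
plate right edge y -70.0 -69.77
red-ness around edge, y -66 -50 [(np.float64(-4.0), 13), (np.float64(-3.4), 16), (np.float64(-2.8), 20), (np.float64(-2.2), 25), (np.float64(-1.6), 29), (np.float64(-1.0), 34), (np.float64(-0.4), 39), (np.float64(0.2), 42), (np.float64(0.8), 42), (np.float64(1.4), 40), (np.float64(2.0), 37), (np.float64(2.6), 33), (np.float64(3.2), 30), (np.float64(3.8), 29)]
red-ness around edge, y -50 -34 [(np.float64(-4.0), 12), (np.float64(-3.4), 16), (np.float64(-2.8), 21), (np.float64(-2.2), 26), (np.float64(-1.6), 30), (np.float64(-1.0), 35), (np.float64(-0.4), 39), (np.float64(0.2), 41), (np.float64(0.8), 42), (np.float64(1.4), 39), (np.float64(2.0), 35), (np.float64(2.6), 31), (np.float64(3.2), 28), (np.float64(3.8), 27)]
red-ness around edge, y -34 -20 [(np.float64(-4.0), 13), (np.float64(-3.4), 17), (np.float64(-2.8), 21), (np.float64(-2.2), 26), (np.float64(-1.6), 31), (np.float64(-1.0), 35), (np.float64(-0.4), 38), (np.float64(0.2), 40), (np.float64(0.8), 40), (np.float64(1.4), 39), (np.float64(2.0), 35), (np.float64(2.6), 32), (np.float64(3.2), 29), (np.float64(3.8), 27)]
shingle R dark edge [(np.float64(-86.0), 131), (np.float64(-85.2), 131), (np.float64(-84.4), 128), (np.float64(-83.6), 122), (np.float64(-82.8), 112), (np.float64(-82.0), 99), (np.float64(-81.2), 86), (np.float64(-80.4), 74), (np.float64(-79.6), 64), (np.float64(-78.8), 62), (np.float64(-78.0), 66), (np.float64(-77.2), 70), (np.float64(-76.4), 72), (np.float64(-75.6), 72), (np.float64(-74.8), 72)]
```

View pics/z8.png

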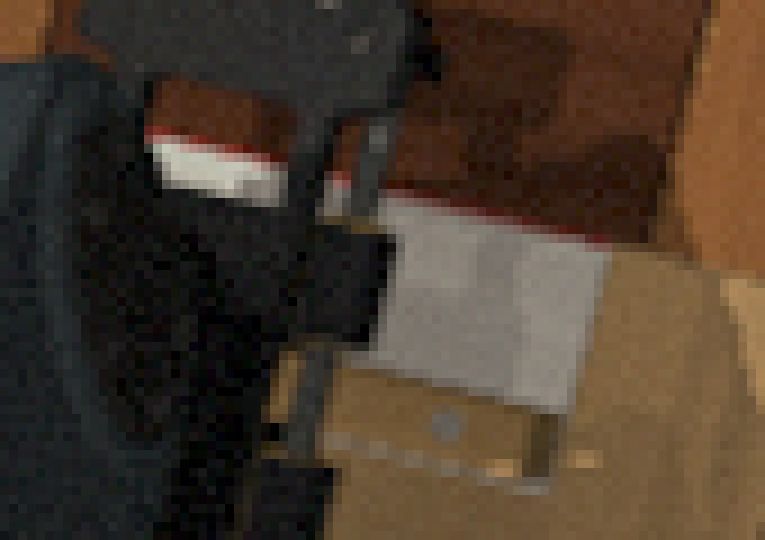

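View pics/zs8.png

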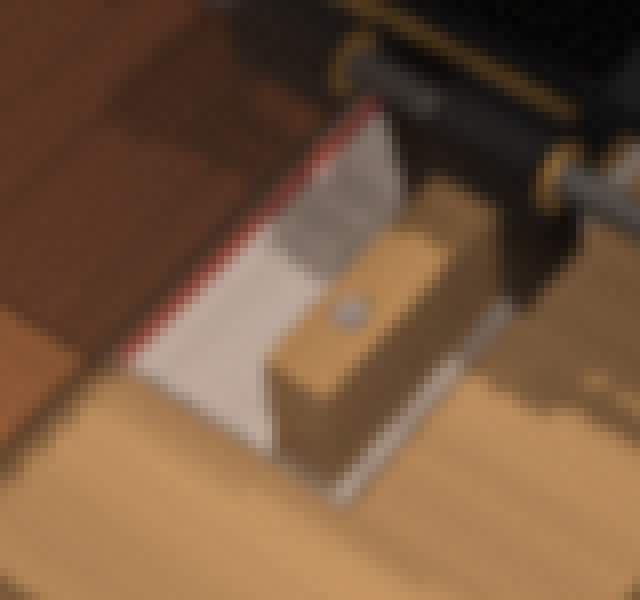

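```bash
python3 - <<'E'
from nums import *
show(bot.read_state()); print(bot.hand_in()); show(bot.read_state())
E
```

```text
t 14.5 pos [0.5162 0.1851 0.041 ] yaw -13.07 tilt [ 1.1e-03  3.0e-04 -1.0e+00] F [-4.9 -1.7 21.9] M [-0.28  0.99 -0.04] open 0.204
the job is handed in; nothing more can be done
None
the job is handed in; nothing more can be done
```

The aluminium flashing is under the middle shingle with its red line at the shingle's lower edge. The arm still grips the batten and presses it flat on the roof board. I handed the job in at 14.5 s of the 48 s allowed.

**Last checks:**
- **Position:** the plate's right edge was about 70 mm from the shingle's centre line, so it is centred to within about 0.5 mm. The left edge was hidden by the gripper.
- **Red line:** a thin, even strip of red shows along the shingle's lower edge, within about 0.5 mm along the part of its length I measured.
- **Squareness:** the yaw agrees with the roof's to within my measurement, about 0.2°.
- **Grip and press:** the jaw opening reads about 18 mm, the batten's thickness. The press is about 22 N downward, and contact came at the height expected for the board surface. A sideways force of about 5 N shows while pressing.
- **Shingle and bystanders:** there was no contact force during insertion and no visible lift of the shingle. The tin, hammer and offcut match the first picture except for an even brightness change.

**Disagreements:** my first roof fit was wrong because I took the board's extents from the shingle edge instead of the roof origin. Edge profiles then moved the refitted roof about 2 mm sideways, 1.4 mm toward the robot and 0.25° in yaw, and I used those corrected values.

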